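# Raise the remote caddy to its upper rung

## Robot

A 6-joint arm with a two-finger parallel gripper is mounted at the origin on the work surface. World frame = base frame: x ahead of the robot, y to its left, z up, the work surface at z = 0. Lengths are in m, angles in rad, forces in N, time in s.
With the tool pointing down it reaches from about 0.375 to 0.975 m from the base axis. Payload 3.8 kg.
Tool frame: the origin (TCP) lies midway between the tips of the shut fingers; the grasp point (between the pads) lies 19 mm behind it; z points along the fingers, y is the direction in which the jaws open and shut (so a half turn about z gives the same grasp; the last joint's range is limited). The gripper opens to 85 mm and grips with 20 to 120 N. Pads are 22 mm wide; open, the fingers measure 114 mm over their backs; the gripper's body (76 mm by 85 mm) begins 54 mm behind the grasp point. The pads swing forward as they close: fully open they stand 13 mm farther back than shut.
Start: joints at [-1.361, 0.264, 1.604, -0, 1.274, -0.037], TCP at [0.165, -0.655, 0.231] pointing down, gripper open.
Joint ranges: [-2.63, 2.63], [-0.94, 2.18], [0.31, 2.57], [-1.31, 4.45], [0, 2.66], [-2.55, 2.55]. Speed limits (rad/s): [2.57, 2.57, 3.14, 3.14, 3.14, 3.14].

## Interface

Orientations are given as a rotation vector (axis times angle).
In Python, from workcell import bot gives the robot as it stands.
- The arm moves only by the tool drive_tool, never from a script. Its argument "steps" is a list of rows, each a list of 2 entries, a list of its own where there are three numbers: the shift along the tool's x, y, z in mm, then the turn about the tool's z in degrees. In form: [[[dx, dy, dz], twist], ...]. A call has 1 to 8 rows; each row shifts and turns the commanded pose from where the row before left it, along the tool's axes as they then stand; what a row does not reach is not made up. A row lasts 1/12 s, in which the tool goes at most 41.7 mm and 7.16 degrees, less where a joint would pass 70% of its speed; a pose out of reach is approached as far as the arm can. A call is refused whole if a number of a shift passes 41.7 or a number of a turn 7.16, either way. A call with a gripper value outside its range is refused whole. "jaw" is the opening, from 0 (shut) to 1 (fully open), set as the call begins (left out, the last holds). The fingers move at their own pace and stop on an object; "force" is the grip in N (left out, the last holds). Time passes only in rows, so rows that do not move let the fingers close. It gives the time, the measured TCP pose, the force and the opening at its end, in the units of the state.
- bot.read_state(): the state, without advancing time (a new reading comes with each control period).
- bot.read_camera(name): name is "scene" or "top"; returns the picture (400x640x3 uint8, red, green, blue); there is no depth.
- bot.camera_info(name): a dict with "fx", "fy", "cx", "cy" (pixels), "position" and "attitude" of the camera in the world. Camera axes: x right, y down, z forward; pixel columns grow to the right and rows downward; lengths in m; the calibration is good to about 2 mm. A picture is of the moment at which its call begins. camera_info takes no time and is no camera call.
- bot.finish_job(): hands the job in, once; it reports no verdict.
The state is a dict: "time": time; "q": joint angles; "joint_vel": joint speeds; "joint_torque": joint torques, N m; "tool_pos": TCP position; "tcp_rot": TCP orientation; "wrist_force": force on the tool from outside, world axes, zero at the start; "torque": the same for the moment, N m; "width": opening from 0.0 (shut) to 1.0 (fully open).
Only numpy, scipy, OpenCV 4.12 (cv2) and the standard library are available. Lean on these libraries where they do the work, as an engineer would, in place of code of your own. Each camera call takes 0.05 s, during which the arm holds its last target.

## Task

Take the remote caddy on the side of the black cabinet by its red knob and move it up from the lower rung to the upper one: raise it until its yellow gravity pawl has gone past the upper rung and dropped back, without forcing it against the orange stop, then lower it gently until the pawl sits on the rung and carries it, and let go. Do not let the caddy drop, do not press hard on the rung, and leave the things around it where they are.

Things in the scene. Friction and masses are not known exactly. Their poses are not given: they have to be found in the camera images.
- cabinet: black veneer cabinet on the table, 240 (x) x 300 (y) x 165 mm (z), fixed; origin at the centre of its underside, z up. Its -y side face carries the ladder plate and the caddy.
- ladder: steel plate 94 x 152 mm high, flush on the cabinet's -y face (same frame as the cabinet). Brass rungs, 8 mm round, lie along the cabinet's x, 14 mm out from the face: the lower 38 mm above the table, the upper on an insert clamped by hand 30 to 70 mm higher; no reading tells where. The insert also carries the orange stop. Over 20 N between caddy and ladder (stop or rung) does damage.
- caddy: steel caddy 100 mm wide, 60 mm high, with a silver and a slim white remote fixed in it; 0.3 to 0.65 kg in all. It only slides up and down, under 1 N of friction; frame as the cabinet's, shifted up by the lift. The yellow pawl under it gives way going up past a rung, drops level above it, and rests on the rung when lowered. Lowered before it has passed, the caddy goes back to the lower rung.
- knob (a point): centre of the red lifting knob on top of the caddy, a square block 24 x 24 mm, 40 mm high, sides along the cabinet's x and y; 34 mm out from the cabinet's -y face, 230 mm above the table while the caddy is down. Around it nothing but its own stem reaches higher than 35 mm below its centre.
- carriage (a joint): height of the caddy, m: 0 on the lower rung, growing upward. On the upper rung it sits somewhere from 0.030 to 0.070, call it h. The pawl has passed the upper rung and dropped back at about h + 0.010; the orange stop is met at about h + 0.013 and is springy, about 6 N per mm for up to 8 mm.
- coaster: round cork-look plastic coaster, 96 mm across, 6 mm thick, on the cabinet; origin under its centre. Leave alone.
- paperweight: glass paperweight, a dome 72 mm across, 44 mm high, on the cabinet; origin under its centre. Leave alone.
- earbud_case: blue hard silicone earbud case, 62 x 48 x 24 mm, with a steel spring clip, on the cabinet; origin under its centre. Leave alone.
- mug: blue mug 80 mm across, 90 mm high, on the table; origin under its centre. Leave alone.
- glasses_case: brown spectacles case 155 x 58 x 38 mm on the table; origin under its centre. Leave alone.
- candle_jar: lidded candle jar 68 mm across, 75 mm high, on the table; origin under its centre. Leave alone.

How it is judged:
On the way:
1. the caddy is lifted off the lower rung by the fingers, more than 22 mm (value of joint carriage above 0.022 m and contact force between the fingers and caddy above 0.5 N), for 0.2 s.
At the end, for the whole second after the job is handed in: The caddy stands still on the upper rung, 25 to 73 mm higher than it was, its weight (more than 1.2 N) carried by the ladder (value of joint carriage between 0.025 and 0.073 m and contact force between caddy and ladder above 1.2 N and velocity of joint carriage between -0.01 and 0.01 m/s); the robot touches nothing.
It fails at once if the caddy is forced against the stop or the rung: more than 20 N between caddy and ladder (contact force between caddy and ladder above 20 N).
It fails at once if the caddy drops: it moves down faster than 0.15 m/s (velocity of joint carriage below -0.15 m/s).
It fails at once if a bystander is moved more than 30 mm (distance of any of coaster, paperweight, earbud_case, mug, glasses_case, candle_jar from where it was at the start of the episode above 0.03 m).
It also fails if it takes over 45 s, if anything falls off the work surface, if the arm or the gripper's body presses on something with over 40 N, if the wrist force passes 120 N, or if a joint passes its speed limit or range.

## Working session

There is one attempt and no reset: what is moved stays moved. The work goes in short steps, Python scripts to look and compute and a tool call to move; the robot and the scene stay as the last step left them, time stands still between calls to the robot, and variables do not carry over. Pictures are saved under pics/ and viewed, and the job is handed in when it is done.

Besides the shell and the picture viewer there is one more tool, called after "Call:" as name(argument=value, ...), one argument or row to a line, values as JSON. drive_tool: Moves the arm, as the interface text tells. Its arguments: {"type":"object","properties":{"steps":{"type":"array","items":{"type":"array"}},"jaw":{"type":"number"},"force":{"type":"number"}},"required":["steps"]}

```bash
mkdir -p pics
python3 - <<'E'
from workcell import bot
import cv2
for n in ("scene","top"):
    im=bot.read_camera(n); cv2.imwrite(f"pics/{n}0.png",im[:,:,::-1]); print(n,bot.camera_info(n))
print(bot.read_state())
E
```

```text
scene {'fx': 487.53652360615644, 'fy': 487.53652360615644, 'cx': 318.64528475029203, 'cy': 205.61318628545595, 'position': array([ 0.18237342, -0.20796586,  1.53257708]), 'attitude': array([-2.38849661,  1.61264331, -0.24769577])}
top {'fx': 442.945505527604, 'fy': 442.945505527604, 'cx': 320.09992242722336, 'cy': 204.13117579032843, 'position': array([ 0.43860583, -0.06418358,  1.23228744]), 'attitude': array([-2.14110691,  2.1618852 , -0.12803241])}
{'time': 0.1, 'q': array([-1.36090183e+00,  2.64718699e-01,  1.60527467e+00, -9.76662343e-06,
        1.27368580e+00, -3.68979427e-02]), 'joint_vel': array([ 9.97775767e-04, -1.65729866e-03, -3.62709176e-03, -1.52978162e-03,
        8.37185553e-04,  7.05517383e-05]), 'joint_torque': array([ 1.14238007e-04, -5.16707861e+01, -3.68589163e+01, -6.09844847e-05,
        6.27948437e-03,  2.45924689e-06]), 'tool_pos': array([ 0.16475487, -0.6538893 ,  0.23003886]), 'tcp_rot': array([-3.11564238e+00, -3.86426317e-01,  2.97556368e-04]), 'wrist_force': array([ 0.35214267,  0.15013603, -0.56898966]), 'torque': array([ 0.02134414, -0.03317867,  0.05674849]), 'width': 1.000452941476664}
```

View pics/scene0.png

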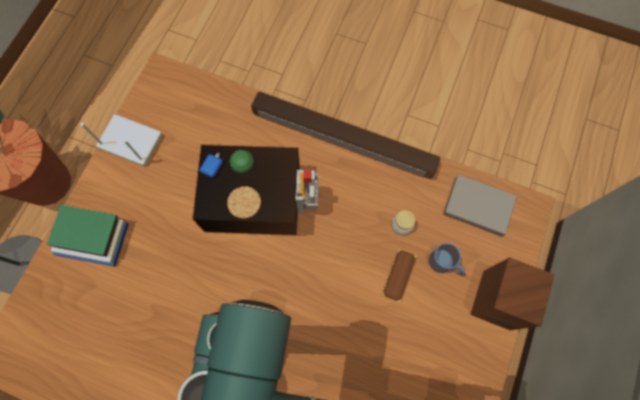

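View pics/top0.png

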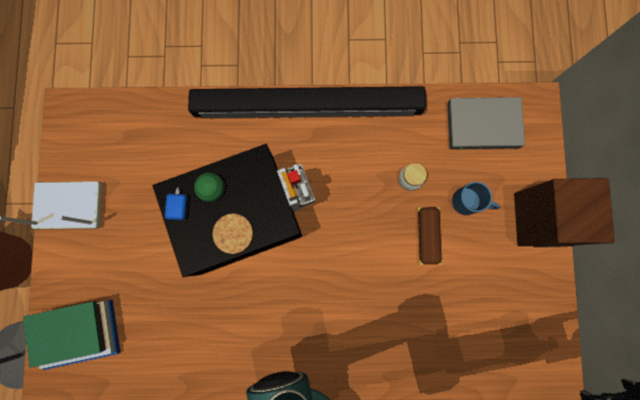

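```bash
cat > h.py <<'E'
import numpy as np, cv2
from scipy.spatial.transform import Rotation as R
from workcell import bot
def K(i): return np.array([[i['fx'],0,i['cx']],[0,i['fy'],i['cy']],[0,0,1.]])
def ray(n,u,v,z):
    i=bot.camera_info(n); d=R.from_rotvec(i['attitude']).apply([(u-i['cx'])/i['fx'],(v-i['cy'])/i['fy'],1]); p=np.array(i['position'])
    return p+d*(z-p[2])/d[2]
def proj(n,P):
    i=bot.camera_info(n); c=R.from_rotvec(i['attitude']).inv().apply(np.atleast_2d(P)-i['position'])
    return np.c_[i['fx']*c[:,0]/c[:,2]+i['cx'],i['fy']*c[:,1]/c[:,2]+i['cy']]
E
python3 - <<'E'
import cv2
a=cv2.imread("pics/top0.png")[130:290,140:340]; cv2.imwrite("pics/topc.png",cv2.resize(a,None,fx=4,fy=3.75 if 0 else 3.5,interpolation=cv2.INTER_CUBIC))
a=cv2.imread("pics/scene0.png")[150:230,260:340]; a=cv2.resize(a,None,fx=7,fy=7,interpolation=cv2.INTER_CUBIC); cv2.imwrite("pics/scc.png",a)
import numpy as np
for n in("top","scene"):
    im=cv2.imread(f"pics/{n}0.png").astype(int); m=(im[:,:,2]>150)&(im[:,:,1]<60)&(im[:,:,0]<60)
    ys,xs=np.nonzero(m); print(n,list(zip(xs,ys)))
E
```

```text
top [(np.int64(293), np.int64(171)), (np.int64(294), np.int64(171)), (np.int64(295), np.int64(171)), (np.int64(296), np.int64(171)), (np.int64(291), np.int64(172)), (np.int64(292), np.int64(172)), (np.int64(293), np.int64(172)), (np.int64(294), np.int64(172)), (np.int64(295), np.int64(172)), (np.int64(296), np.int64(172)), (np.int64(288), np.int64(173)), (np.int64(289), np.int64(173)), (np.int64(290), np.int64(173)), (np.int64(291), np.int64(173)), (np.int64(292), np.int64(173)), (np.int64(293), np.int64(173)), (np.int64(294), np.int64(173)), (np.int64(295), np.int64(173)), (np.int64(296), np.int64(173)), (np.int64(288), np.int64(174)), (np.int64(289), np.int64(174)), (np.int64(290), np.int64(174)), (np.int64(291), np.int64(174)), (np.int64(292), np.int64(174)), (np.int64(293), np.int64(174)), (np.int64(294), np.int64(174)), (np.int64(295), np.int64(174)), (np.int64(296), np.int64(174)), (np.int64(297), np.int64(174)), (np.int64(288), np.int64(175)), (np.int64(289), np.int64(175)), (np.int64(290), np.int64(175)), (np.int64(291), np.int64(175)), (np.int64(292), np.int64(175)), (np.int
[... 1315 characters left out ...]
293), np.int64(179)), (np.int64(294), np.int64(179)), (np.int64(295), np.int64(179)), (np.int64(296), np.int64(179)), (np.int64(297), np.int64(179)), (np.int64(298), np.int64(179)), (np.int64(290), np.int64(180)), (np.int64(291), np.int64(180)), (np.int64(292), np.int64(180)), (np.int64(293), np.int64(180)), (np.int64(294), np.int64(180)), (np.int64(295), np.int64(180)), (np.int64(296), np.int64(180)), (np.int64(291), np.int64(181)), (np.int64(292), np.int64(181)), (np.int64(293), np.int64(181))]
scene [(np.int64(307), np.int64(176)), (np.int64(305), np.int64(177)), (np.int64(306), np.int64(177)), (np.int64(307), np.int64(177)), (np.int64(308), np.int64(177)), (np.int64(309), np.int64(177))]
```

View pics/topc.png

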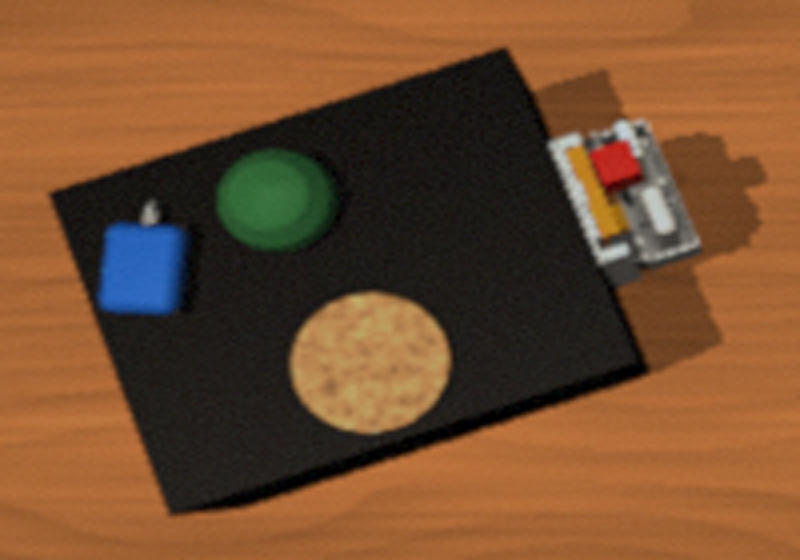

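View pics/scc.png

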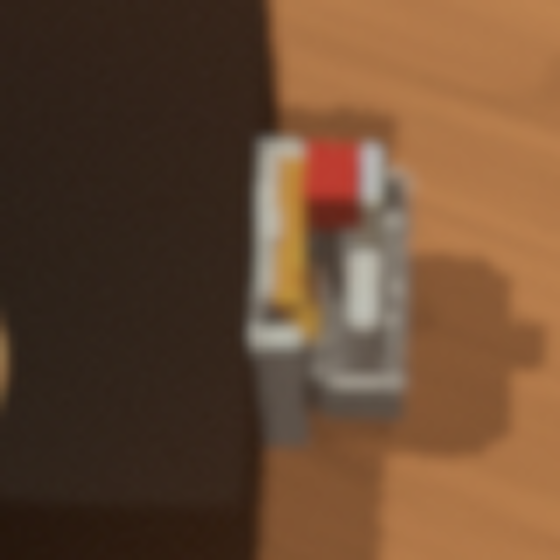

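Run:
```python
from h import *
c=[(153,185.1),(266.75,143.7),(301.25,236.3)]
P=[ray("top",u,v,.165) for u,v in c]
for p in P: print(p)
d=P[1]-P[0]; print(np.linalg.norm(d),np.degrees(np.arctan2(d[1],d[0])))
d=P[2]-P[1]; print(np.linalg.norm(d),np.degrees(np.arctan2(d[1],d[0])))
print("knob top",ray("top",293.75,177.1,.25),ray("scene",307.4,174.3,.25))
# knob side corners
for u,v in [(590,153),(628,140),(642,176),(605,190)]: print(ray("top",u/4+140,v/3.5+130,.25))
s=bot.read_state(); print(R.from_rotvec(s['tcp_rot']).as_matrix())
```

```text
[0.62666463 0.353592   0.165     ]
[0.72759242 0.07508575 0.165     ]
[ 0.49781092 -0.00950897  0.165     ]
0.2962298893174772 -70.08000566723769
0.24485874582518857 -159.78867038782263
knob top [0.62658903 0.0025656  0.25      ] [0.62774677 0.00291885 0.25      ]
[0.63450772 0.01666933 0.25      ]
[ 0.64280935 -0.00480548  0.25      ]
[ 0.61913322 -0.01263471  0.25      ]
[0.61021994 0.00821871 0.25      ]
[[ 9.69700314e-01  2.44297161e-01 -4.43872297e-04]
 [ 2.44297555e-01 -9.69698174e-01  2.03877225e-03]
 [ 6.76441183e-05 -2.08543501e-03 -9.99997823e-01]]
```

Call:
drive_tool(
  steps=[
    [[0,0,-30],-6],
    [[0,0,-30],0],
    [[25,-17,-10],0],
    [[25,-17,0],0],
    [[25,-17,0],0],
    [[25,-17,0],0],
    [[25,-17,0],0],
    [[25,-17,0],0],
  ],
  jaw=1.0,
  force=40,
)

```text
time: 0.77
tool_pos: [0.2711, -0.5056, 0.3007]
tcp_rot: [-3.092, -0.549, 0.0]
wrist_force: [0.2, -0.5, 0.5]
width: 1.001
```

Call:
drive_tool(
  steps=[
    [[28,-19,0],0],
    [[28,-19,0],0],
    [[28,-19,0],0],
    [[28,-19,0],0],
    [[28,-19,0],0],
    [[28,-19,0],0],
    [[28,-19,0],0],
    [[28,-19,0],0],
  ],
)

```text
time: 1.43
tool_pos: [0.429, -0.2856, 0.3009]
tcp_rot: [-3.093, -0.549, 0.001]
wrist_force: [0.9, -0.7, 0.6]
width: 0.998
```

Call:
drive_tool(
  steps=[
    [[28,-19,0],0],
    [[28,-19,0],0],
    [[28,-19,0],0],
    [[28,-19,0],0],
    [[28,-19,0],0],
    [[28,-19,0],0],
    [[28,-19,0],0],
    [[0,0,0],0],
  ],
)

```text
time: 2.1
tool_pos: [0.5691, -0.0902, 0.3005]
tcp_rot: [-3.089, -0.556, -0.002]
wrist_force: [0.3, -0.6, -0.9]
width: 1.003
```

```bash
cat > off.py <<'E'
from h import *
s=bot.read_state(); M=R.from_rotvec(s['tcp_rot']).as_matrix(); t=np.array([.6269,.0025,.211])
print(s['time'],s['tool_pos'],"yaw",np.degrees(np.arctan2(M[1,0],M[0,0])),"tool delta mm",M.T@(t-s['tool_pos'])*1000,"F",s['wrist_force'],s['q'],M[:,2],s['width'])
E
python3 off.py
```

```text
2.1 [ 0.56912484 -0.0901603   0.30045141] yaw 20.3938182061099 tool delta mm [ 86.30585621 -66.48369956  89.75896961] F [ 0.32347993 -0.56431736 -0.90572855] [-0.20217675  0.04163579  1.73159123  0.00310514  1.36845675  1.01205413] [ 5.22462369e-04  2.99793847e-03 -9.99995370e-01] 1.0029570409145276
```

Call:
drive_tool(
  steps=[
    [[28,-22,0],0.3],
    [[29,-22,0],0],
    [[29,-22,0],0],
    [[0,0,0],0],
    [[0,0,0],0],
  ],
)

```text
time: 2.52
tool_pos: [0.6252, -0.0025, 0.3002]
tcp_rot: [-3.094, -0.546, 0.003]
wrist_force: [0.1, -0.2, -0.3]
width: 1.001
```

```bash
python3 off.py
python3 - <<'E'
from h import *
for n,(u,v) in {"top":(293,177),"scene":(308,175)}.items():
    a=bot.read_camera(n)[v-40:v+40,u-50:u+50,::-1]; cv2.imwrite(f"pics/{n}1.png",cv2.resize(a,None,fx=7,fy=7,interpolation=cv2.INTER_CUBIC))
E
```

```text
2.5167 [ 0.62518729 -0.00245082  0.30024323] yaw 20.00210821614691 tool delta mm [ 3.46797515 -4.0314649  89.23854363] F [ 0.084216   -0.22456462 -0.26041089] [-4.35652898e-02  1.37421623e-01  1.62827823e+00 -3.53529959e-04
  1.37775193e+00  1.17819690e+00] [-1.87246606e-03 -2.65666379e-04 -9.99998212e-01] 1.0013362011779756
```

View pics/top1.png

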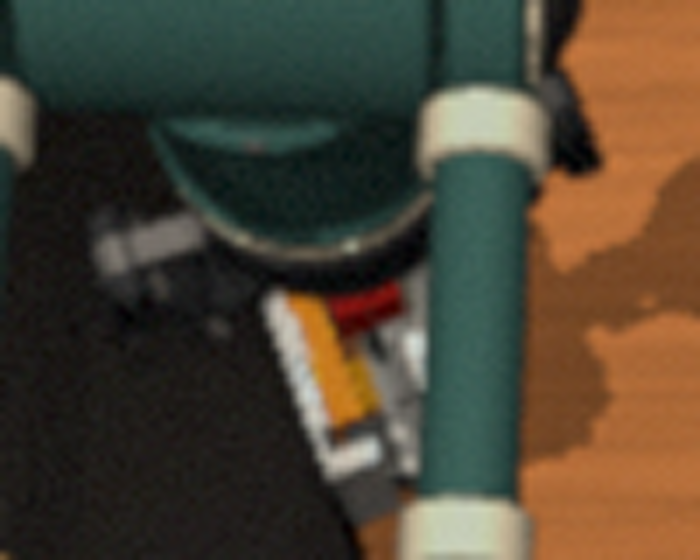

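View pics/scene1.png

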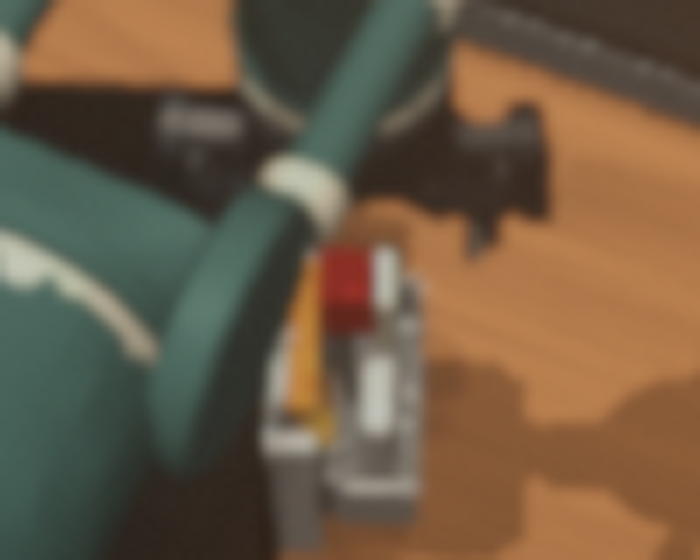

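Call:
drive_tool(
  steps=[
    [[3.5,-4,10],0],
    [[0,0,20],0],
    [[0,0,20],0],
    [[0,0,20],0],
    [[0,0,15],0],
    [[0,0,8],0],
    [[0,0,0],0],
    [[0,0,0],0],
  ],
)

```text
time: 3.28
tool_pos: [0.6266, 0.0007, 0.208]
tcp_rot: [-3.095, -0.54, 0.001]
wrist_force: [0.5, 0.4, 0.8]
width: 1.001
```

```bash
python3 off.py
```

```text
3.2833 [0.62662192 0.00073103 0.20800775] yaw 19.780720331026714 tool delta mm [ 0.8582016  -1.57126375 -2.9924533 ] F [0.53669034 0.38489291 0.7580186 ] [-3.85674533e-02  1.89203305e-01  1.73817157e+00 -2.54397382e-05
  1.21497364e+00  1.18699914e+00] [-7.56215213e-04  5.31581972e-06 -9.99999714e-01] 1.0012303436414454
```

Call:
drive_tool(
  steps=[
    [[0.8,-1.5,1],0],
    [[0,0,0],0],
    [[0,0,0],0],
  ],
)

```text
time: 3.53
tool_pos: [0.6281, 0.0031, 0.2087]
tcp_rot: [3.094, 0.541, 0.004]
wrist_force: [0.4, -0.7, 1.1]
width: 0.998
```

Call:
drive_tool(
  steps=[
    [[0,0,0],0],
    [[0,0,0],0],
    [[0,0,0],0],
    [[0,0,0],0],
    [[0,0,0],0],
    [[0,0,0],0],
    [[0,0,0],0],
    [[0,0,0],0],
  ],
  jaw=0.0,
  force=40,
)

```text
time: 4.2
tool_pos: [0.6276, 0.0023, 0.2075]
tcp_rot: [3.093, 0.541, 0.001]
wrist_force: [1.4, -4.3, 1.1]
width: 0.279
```

Call:
drive_tool(
  steps=[
    [[0,0,0],0],
    [[0,0,0],0],
    [[0,0,0],0],
    [[0,0,0],0],
  ],
)

```text
time: 4.53
tool_pos: [0.6276, 0.0023, 0.2075]
tcp_rot: [3.093, 0.541, 0.001]
wrist_force: [2.2, -5.0, 0.8]
width: 0.272
```

```bash
python3 off.py
```

```text
4.5333 [0.62763016 0.00225633 0.20751772] yaw 19.839318444854033 tool delta mm [-0.60315594 -0.47209228 -3.4831174 ] F [ 2.19962075 -5.04487834  0.76274904] [-3.54188591e-02  1.90459616e-01  1.73761129e+00 -1.28908733e-03
  1.21273691e+00  1.18956753e+00] [ 7.41862409e-04 -1.23437598e-03 -9.99998963e-01] 0.2723497460523387
```

Call:
drive_tool(
  steps=[
    [[0,0.5,-1],0],
    [[0,0,-2],0],
    [[0,0,-3],0],
    [[0,0,-4],0],
    [[0,0,-5],0],
    [[0,0,-5],0],
    [[0,0,0],0],
    [[0,0,0],0],
  ],
)

```text
time: 5.2
tool_pos: [0.6276, 0.0023, 0.2266]
tcp_rot: [3.094, 0.541, -0.0]
wrist_force: [2.9, -4.3, -4.7]
width: 0.274
```

```bash
python3 off.py
```

```text
5.2 [0.62760469 0.00226225 0.2265971 ] yaw 19.84142201392175 tool delta mm [-0.57944567 -0.47081053 15.59695792] F [ 2.920327   -4.26469916 -4.7026235 ] [-3.57808640e-02  1.78194756e-01  1.71625185e+00 -5.69567682e-04
  1.24711652e+00  1.18889842e+00] [ 1.02334397e-05 -5.40702999e-04 -9.99999854e-01] 0.2738703050704759
```

Lifted about 19 mm; the load on the wrist is about 5.5 N (roughly 0.5 kg). On up to about 38 mm, then small steps.

Call:
drive_tool(
  steps=[
    [[0,0,-4],0],
    [[0,0,-4],0],
    [[0,0,-4],0],
    [[0,0,-4],0],
    [[0,0,-3],0],
    [[0,0,0],0],
    [[0,0,0],0],
  ],
)

```text
time: 5.78
tool_pos: [0.6276, 0.0023, 0.2454]
tcp_rot: [3.094, 0.541, -0.0]
wrist_force: [3.3, -5.0, -4.5]
width: 0.273
```

Call:
drive_tool(
  steps=[
    [[0,0,-1],0],
    [[0,0,0],0],
    [[0,0,0],0],
  ],
)

```text
time: 6.03
tool_pos: [0.6276, 0.0023, 0.2462]
tcp_rot: [3.094, 0.541, -0.0]
wrist_force: [3.4, -4.0, -4.8]
width: 0.276
```

Call:
drive_tool(
  steps=[
    [[0,0,-1],0],
    [[0,0,0],0],
    [[0,0,0],0],
  ],
)

```text
time: 6.28
tool_pos: [0.6276, 0.0022, 0.2471]
tcp_rot: [3.094, 0.541, -0.001]
wrist_force: [3.9, -4.3, -5.5]
width: 0.278
```

Call:
drive_tool(
  steps=[
    [[0,0,-1],0],
    [[0,0,0],0],
    [[0,0,0],0],
  ],
)

```text
time: 6.53
tool_pos: [0.6275, 0.0023, 0.248]
tcp_rot: [3.094, 0.541, -0.001]
wrist_force: [4.0, -3.7, -5.0]
width: 0.27
```

Call:
drive_tool(
  steps=[
    [[0,0,-1],0],
    [[0,0,-1],0],
    [[0,0,0],0],
  ],
)

```text
time: 6.78
tool_pos: [0.6276, 0.0023, 0.25]
tcp_rot: [3.094, 0.541, -0.001]
wrist_force: [3.6, -4.2, -4.5]
width: 0.279
```

Call:
drive_tool(
  steps=[
    [[0,0,-1],0],
    [[0,0,0],0],
    [[0,0,0],0],
  ],
)

```text
time: 7.03
tool_pos: [0.6276, 0.0023, 0.251]
tcp_rot: [3.094, 0.541, -0.001]
wrist_force: [3.0, -4.0, -4.8]
width: 0.272
```

Run:
```python
from h import *
for n,(u,v) in {"top":(293,177),"scene":(308,180)}.items():
    a=bot.read_camera(n)[v-40:v+40,u-50:u+50,::-1]; cv2.imwrite(f"pics/{n}2.png",cv2.resize(a,None,fx=7,fy=7,interpolation=cv2.INTER_CUBIC))
```

```text
(no output)
```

View pics/scene2.png

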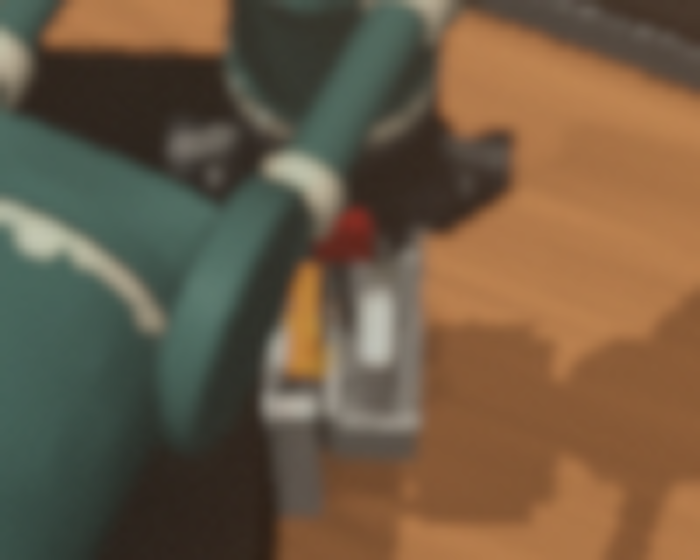

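View pics/top2.png

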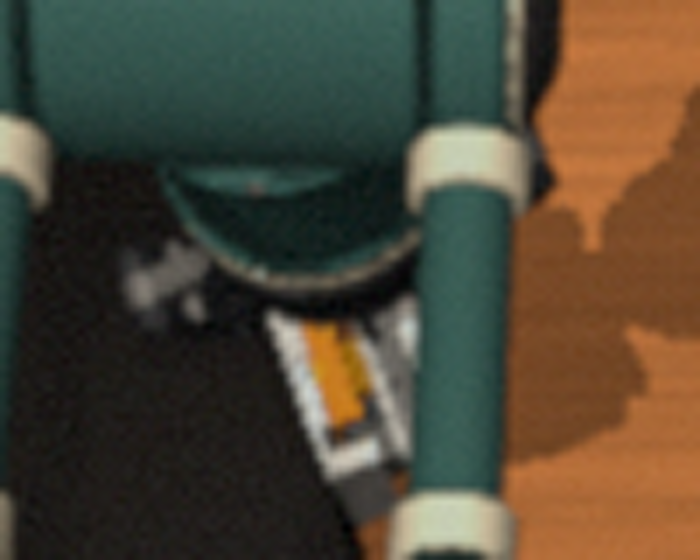

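The knob (scene, about pixel (307,173)) is held between the fingers and the caddy has come up with it. No stop has been felt at about 43 mm, so I'm carrying on upward in small steps.

Call:
drive_tool(
  steps=[
    [[0,0,-1],0],
    [[0,0,-1],0],
    [[0,0,0],0],
  ],
)

```text
time: 7.38
tool_pos: [0.6276, 0.0022, 0.2531]
tcp_rot: [3.094, 0.541, -0.001]
wrist_force: [3.5, -4.5, -4.3]
width: 0.279
```

Call:
drive_tool(
  steps=[
    [[0,0,-1],0],
    [[0,0,0],0],
    [[0,0,0],0],
  ],
)

```text
time: 7.63
tool_pos: [0.6276, 0.0022, 0.254]
tcp_rot: [3.094, 0.541, -0.001]
wrist_force: [4.6, -4.1, -5.4]
width: 0.277
```

Call:
drive_tool(
  steps=[
    [[0,0,-1],0],
    [[0,0,0],0],
    [[0,0,0],0],
  ],
)

```text
time: 7.88
tool_pos: [0.6275, 0.0022, 0.255]
tcp_rot: [3.094, 0.541, -0.001]
wrist_force: [4.1, -4.5, -4.8]
width: 0.275
```

Call:
drive_tool(
  steps=[
    [[0,0,-1],0],
    [[0,0,0],0],
    [[0,0,0],0],
  ],
)

```text
time: 8.13
tool_pos: [0.6276, 0.0022, 0.256]
tcp_rot: [3.094, 0.541, -0.001]
wrist_force: [4.3, -4.3, -4.8]
width: 0.274
```

Call:
drive_tool(
  steps=[
    [[0,0,-1],0],
    [[0,0,-1],0],
    [[0,0,0],0],
  ],
)

```text
time: 8.38
tool_pos: [0.6276, 0.0022, 0.258]
tcp_rot: [3.094, 0.541, -0.001]
wrist_force: [4.1, -4.2, -4.7]
width: 0.277
```

Call:
drive_tool(
  steps=[
    [[0,0,-1],0],
    [[0,0,-1],0],
    [[0,0,0],0],
  ],
)

```text
time: 8.63
tool_pos: [0.6276, 0.0023, 0.26]
tcp_rot: [3.094, 0.541, -0.001]
wrist_force: [3.8, -3.9, -5.9]
width: 0.28
```

Call:
drive_tool(
  steps=[
    [[0,0,-1],0],
    [[0,0,0],0],
    [[0,0,0],0],
  ],
)

```text
time: 8.88
tool_pos: [0.6276, 0.0023, 0.261]
tcp_rot: [3.094, 0.541, -0.001]
wrist_force: [3.7, -4.9, -5.8]
width: 0.275
```

Call:
drive_tool(
  steps=[
    [[0,0,-1],0],
    [[0,0,0],0],
    [[0,0,0],0],
  ],
)

```text
time: 9.13
tool_pos: [0.6276, 0.0023, 0.2619]
tcp_rot: [3.094, 0.541, -0.001]
wrist_force: [4.2, -4.4, -5.3]
width: 0.276
```

Call:
drive_tool(
  steps=[
    [[0,0,-1],0],
    [[0,0,0],0],
    [[0,0,0],0],
  ],
)

```text
time: 9.38
tool_pos: [0.6276, 0.0023, 0.2629]
tcp_rot: [3.094, 0.541, -0.001]
wrist_force: [4.1, -3.5, -5.2]
width: 0.276
```

Call:
drive_tool(
  steps=[
    [[0,0,-1],0],
    [[0,0,-1],0],
    [[0,0,0],0],
  ],
)

```text
time: 9.63
tool_pos: [0.6276, 0.0023, 0.2649]
tcp_rot: [3.094, 0.541, -0.001]
wrist_force: [3.9, -4.9, -5.0]
width: 0.272
```

Call:
drive_tool(
  steps=[
    [[0,0,-1],0],
    [[0,0,-1],0],
    [[0,0,0],0],
  ],
)

```text
time: 9.88
tool_pos: [0.6275, 0.0023, 0.2669]
tcp_rot: [3.094, 0.541, -0.001]
wrist_force: [3.5, -4.0, -4.8]
width: 0.272
```

Call:
drive_tool(
  steps=[
    [[0,0,-1],0],
    [[0,0,-1],0],
    [[0,0,0],0],
  ],
)

```text
time: 10.13
tool_pos: [0.6276, 0.0023, 0.269]
tcp_rot: [3.094, 0.541, -0.001]
wrist_force: [4.3, -5.6, -4.8]
width: 0.276
```

Call:
drive_tool(
  steps=[
    [[0,0,-1],0],
    [[0,0,-1],0],
    [[0,0,0],0],
  ],
)

```text
time: 10.38
tool_pos: [0.6276, 0.0022, 0.2709]
tcp_rot: [3.094, 0.541, -0.001]
wrist_force: [3.5, -3.4, -5.2]
width: 0.275
```

Call:
drive_tool(
  steps=[
    [[0,0,-1],0],
    [[0,0,-1],0],
    [[0,0,0],0],
  ],
)

```text
time: 10.63
tool_pos: [0.6276, 0.0023, 0.2729]
tcp_rot: [3.094, 0.541, -0.001]
wrist_force: [3.8, -3.4, -4.7]
width: 0.275
```

Call:
drive_tool(
  steps=[
    [[0,0,-1],0],
    [[0,0,-1],0],
    [[0,0,0],0],
  ],
)

```text
time: 10.88
tool_pos: [0.6276, 0.0023, 0.2749]
tcp_rot: [3.094, 0.541, -0.001]
wrist_force: [4.1, -4.3, -5.0]
width: 0.271
```

Call:
drive_tool(
  steps=[
    [[0,0,-1],0],
    [[0,0,-1],0],
    [[0,0,0],0],
  ],
)

```text
time: 11.13
tool_pos: [0.6276, 0.0023, 0.2769]
tcp_rot: [3.094, 0.541, -0.001]
wrist_force: [4.5, -4.1, -4.2]
width: 0.276
```

Call:
drive_tool(
  steps=[
    [[0,0,-1],0],
    [[0,0,-1],0],
    [[0,0,0],0],
  ],
)

```text
time: 11.38
tool_pos: [0.6276, 0.0023, 0.2789]
tcp_rot: [3.094, 0.541, -0.001]
wrist_force: [3.5, -4.5, -4.0]
width: 0.273
```

Call:
drive_tool(
  steps=[
    [[0,0,-1],0],
    [[0,0,0],0],
    [[0,0,0],0],
  ],
)

```text
time: 11.63
tool_pos: [0.6276, 0.0023, 0.2799]
tcp_rot: [3.094, 0.541, -0.001]
wrist_force: [3.3, -4.5, -5.6]
width: 0.273
```

Call:
drive_tool(
  steps=[
    [[0,0,-1],0],
    [[0,0,0],0],
    [[0,0,0],0],
  ],
)

```text
time: 11.88
tool_pos: [0.6276, 0.0023, 0.2808]
tcp_rot: [3.094, 0.541, -0.001]
wrist_force: [3.8, -4.5, -5.6]
width: 0.274
```

Call:
drive_tool(
  steps=[
    [[0,0,-1],0],
    [[0,0,0],0],
    [[0,0,0],0],
  ],
)

```text
time: 12.13
tool_pos: [0.6276, 0.0022, 0.2819]
tcp_rot: [3.094, 0.541, -0.001]
wrist_force: [3.5, -4.9, -4.3]
width: 0.275
```

Call:
drive_tool(
  steps=[
    [[0,0,-1],0],
    [[0,0,-1],0],
    [[0,0,0],0],
  ],
)

```text
time: 12.38
tool_pos: [0.6276, 0.0023, 0.2839]
tcp_rot: [3.094, 0.541, -0.001]
wrist_force: [3.8, -4.3, -4.6]
width: 0.278
```

Call:
drive_tool(
  steps=[
    [[0,0,-1],0],
    [[0,0,0],0],
    [[0,0,0],0],
  ],
)

```text
time: 12.63
tool_pos: [0.6276, 0.0022, 0.2849]
tcp_rot: [3.094, 0.541, -0.001]
wrist_force: [2.7, -4.5, -5.3]
width: 0.278
```

Run:
```python
from h import *
for n,(u,v) in {"top":(293,177),"scene":(308,180)}.items():
    a=bot.read_camera(n)[v-40:v+40,u-50:u+50,::-1]; cv2.imwrite(f"pics/{n}3.png",cv2.resize(a,None,fx=7,fy=7,interpolation=cv2.INTER_CUBIC))
```

```text
(no output)
```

View pics/scene3.png

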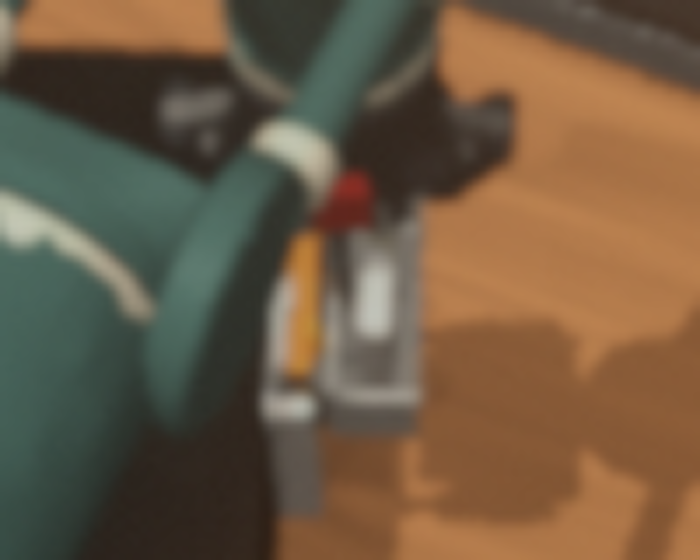

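View pics/top3.png

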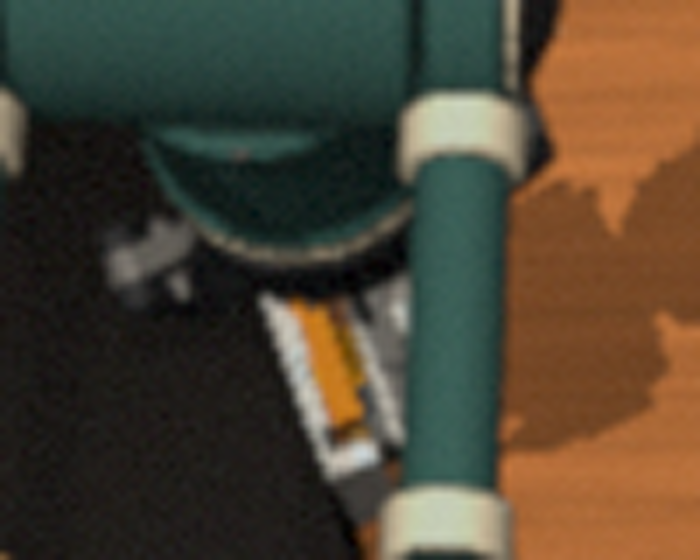

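The caddy's front edge has risen in the scene view (crop row about 425 to 395) while the ladder plate has stayed put, so the caddy is following without slip. I'm going on.

Call:
drive_tool(
  steps=[
    [[0,0,-1],0],
    [[0,0,0],0],
    [[0,0,0],0],
  ],
)

```text
time: 12.98
tool_pos: [0.6276, 0.0023, 0.2859]
tcp_rot: [3.094, 0.541, -0.001]
wrist_force: [3.8, -4.6, -4.2]
width: 0.274
```

Call:
drive_tool(
  steps=[
    [[0,0,-1],0],
    [[0,0,0],0],
    [[0,0,0],0],
  ],
)

```text
time: 13.23
tool_pos: [0.6276, 0.0023, 0.2869]
tcp_rot: [3.094, 0.541, -0.001]
wrist_force: [3.2, -4.9, -5.8]
width: 0.274
```

Call:
drive_tool(
  steps=[
    [[0,0,-1],0],
    [[0,0,0],0],
    [[0,0,0],0],
  ],
)

```text
time: 13.48
tool_pos: [0.6276, 0.0023, 0.2878]
tcp_rot: [3.094, 0.541, -0.001]
wrist_force: [3.5, -4.1, -5.1]
width: 0.276
```

Call:
drive_tool(
  steps=[
    [[0,0,-1],0],
    [[0,0,0],0],
    [[0,0,0],0],
  ],
)

```text
time: 13.73
tool_pos: [0.6276, 0.0023, 0.2889]
tcp_rot: [3.094, 0.541, -0.001]
wrist_force: [3.0, -4.8, -5.3]
width: 0.277
```

Call:
drive_tool(
  steps=[
    [[0,0,-1],0],
    [[0,0,0],0],
    [[0,0,0],0],
  ],
)

```text
time: 13.98
tool_pos: [0.6275, 0.0023, 0.2894]
tcp_rot: [3.094, 0.541, -0.002]
wrist_force: [4.7, -4.6, -6.2]
width: 0.271
```

Call:
drive_tool(
  steps=[
    [[0,0,-0.7],0],
    [[0,0,0],0],
    [[0,0,0],0],
  ],
)

```text
time: 14.23
tool_pos: [0.6275, 0.0023, 0.2897]
tcp_rot: [3.094, 0.541, -0.002]
wrist_force: [5.5, -4.3, -8.3]
width: 0.273
```

Stop touched softly (about +3 N) at a lift of about 82 mm, so h is about 69 mm and the pawl has passed. Lowering.

Call:
drive_tool(
  steps=[
    [[0,0,1.5],0],
    [[0,0,1.5],0],
    [[0,0,1.5],0],
    [[0,0,1.5],0],
    [[0,0,1.5],0],
    [[0,0,1.5],0],
    [[0,0,0],0],
    [[0,0,0],0],
  ],
)

```text
time: 14.9
tool_pos: [0.6276, 0.0023, 0.2814]
tcp_rot: [3.094, 0.541, -0.001]
wrist_force: [4.5, -5.1, -4.7]
width: 0.277
```

Call:
drive_tool(
  steps=[
    [[0,0,1],0],
    [[0,0,1],0],
    [[0,0,0],0],
    [[0,0,0],0],
  ],
)

```text
time: 15.23
tool_pos: [0.6276, 0.0023, 0.2796]
tcp_rot: [3.094, 0.541, -0.001]
wrist_force: [3.4, -4.7, -5.2]
width: 0.276
```

Call:
drive_tool(
  steps=[
    [[0,0,1],0],
    [[0,0,0],0],
    [[0,0,0],0],
  ],
)

```text
time: 15.48
tool_pos: [0.6276, 0.0023, 0.2786]
tcp_rot: [3.094, 0.541, -0.001]
wrist_force: [3.7, -4.1, -5.7]
width: 0.277
```

Call:
drive_tool(
  steps=[
    [[0,0,1],0],
    [[0,0,0],0],
    [[0,0,0],0],
  ],
)

```text
time: 15.73
tool_pos: [0.6276, 0.0023, 0.2777]
tcp_rot: [3.094, 0.541, -0.001]
wrist_force: [4.0, -4.3, -4.6]
width: 0.276
```

Call:
drive_tool(
  steps=[
    [[0,0,1],0],
    [[0,0,0],0],
    [[0,0,0],0],
  ],
)

```text
time: 15.98
tool_pos: [0.6276, 0.0023, 0.2767]
tcp_rot: [3.094, 0.541, -0.001]
wrist_force: [3.9, -3.7, -4.9]
width: 0.278
```

Call:
drive_tool(
  steps=[
    [[0,0,0.7],0],
    [[0,0,0],0],
    [[0,0,0],0],
  ],
)

```text
time: 16.23
tool_pos: [0.6276, 0.0023, 0.2761]
tcp_rot: [3.094, 0.541, -0.001]
wrist_force: [4.2, -4.7, -4.8]
width: 0.28
```

Call:
drive_tool(
  steps=[
    [[0,0,0.7],0],
    [[0,0,0],0],
    [[0,0,0],0],
  ],
)

```text
time: 16.48
tool_pos: [0.6276, 0.0023, 0.276]
tcp_rot: [3.094, 0.541, -0.0]
wrist_force: [3.2, -4.4, -2.7]
width: 0.274
```

Contact at a lift of about 68.5 mm, and the rung is taking weight.

Call:
drive_tool(
  steps=[
    [[0,0,0.7],0],
    [[0,0,0],0],
    [[0,0,0],0],
  ],
)

```text
time: 16.73
tool_pos: [0.6276, 0.0023, 0.2759]
tcp_rot: [3.094, 0.541, 0.0]
wrist_force: [1.6, -5.2, -1.2]
width: 0.272
```

Call:
drive_tool(
  steps=[
    [[0,0,0.4],0],
    [[0,0,0],0],
    [[0,0,0],0],
  ],
)

```text
time: 16.98
tool_pos: [0.6276, 0.0023, 0.2759]
tcp_rot: [3.094, 0.541, 0.001]
wrist_force: [2.4, -4.9, -0.5]
width: 0.279
```

Call:
drive_tool(
  steps=[
    [[0,0,0],0],
    [[0,0,0],0],
    [[0,0,0],0],
    [[0,0,0],0],
  ],
  jaw=0.45,
)

```text
time: 17.32
tool_pos: [0.6272, 0.0033, 0.2754]
tcp_rot: [-3.093, -0.542, 0.001]
wrist_force: [-0.4, 0.2, -0.3]
width: 0.451
```

Call:
drive_tool(
  steps=[
    [[0,0,0],0],
    [[0,0,0],0],
    [[0,0,0],0],
    [[0,0,0],0],
    [[0,0,0],0],
    [[0,0,0],0],
  ],
  jaw=1.0,
)

```text
time: 17.82
tool_pos: [0.6275, 0.0026, 0.2755]
tcp_rot: [-3.095, -0.541, -0.0]
wrist_force: [0.5, -0.3, -0.2]
width: 0.997
```

```bash
python3 off.py
```

```text
17.8167 [0.62748251 0.0025825  0.27551465] yaw 19.838429728135345 tool delta mm [-0.57856836 -0.11904848 64.51462835] F [ 0.46341469 -0.31565092 -0.17743983] [-3.55934617e-02  1.51061591e-01  1.65756577e+00  3.08595663e-05
  1.33293335e+00  1.18894968e+00] [ 3.29932151e-05  2.88348447e-05 -9.99999999e-01] 0.9969400421669659
```

Released cleanly. Now retreating straight up, then to the side to get a clear view.

Call:
drive_tool(
  steps=[
    [[0,0,-15],0],
    [[0,0,-25],0],
    [[0,0,-30],0],
    [[0,0,-30],0],
    [[-20,15,0],0],
    [[-25,20,0],0],
    [[-25,20,0],0],
    [[-25,20,0],0],
  ],
)

```text
time: 18.48
tool_pos: [0.563, -0.1009, 0.3758]
tcp_rot: [3.094, 0.543, 0.001]
wrist_force: [1.1, -0.5, -0.5]
width: 1.004
```

Call:
drive_tool(
  steps=[
    [[-25,20,0],0],
    [[-25,20,0],0],
    [[-25,20,0],0],
    [[-25,20,0],0],
    [[-25,20,0],0],
    [[-20,15,0],0],
    [[0,0,0],0],
    [[0,0,0],0],
  ],
)

```text
time: 19.15
tool_pos: [0.4656, -0.2585, 0.3757]
tcp_rot: [-3.095, -0.537, -0.001]
wrist_force: [-0.2, -0.2, 0.3]
width: 0.998
```

```bash
python3 off.py
python3 - <<'E'
from h import *
for n in ("top","scene"):
    a=bot.read_camera(n)[:,:,::-1]; cv2.imwrite(f"pics/{n}4.png",a)
i=cv2.imread("pics/top4.png"),cv2.imread("pics/scene4.png")
cv2.imwrite("pics/both4.png",np.vstack([cv2.resize(i[0],(480,300)),cv2.resize(i[1],(480,300))]))
a=i[0][137:217,243:343];b=i[1][140:220,258:358]
cv2.imwrite("pics/crop4.png",np.hstack([cv2.resize(x,(400,320),interpolation=cv2.INTER_CUBIC) for x in(a,b)]))
E
```

```text
19.15 [ 0.46560711 -0.2585162   0.37565386] yaw 19.671618058638867 tool delta mm [ 239.65489678 -191.48770596  164.7838992 ] F [-0.16651301 -0.161632    0.32234671] [-5.53894488e-01 -6.44576954e-02  1.70239397e+00  4.24993527e-04
  1.50331076e+00  6.73538750e-01] [ 5.16982074e-04  1.78829998e-04 -9.99999850e-01] 0.9975212886319771
```

View pics/both4.png

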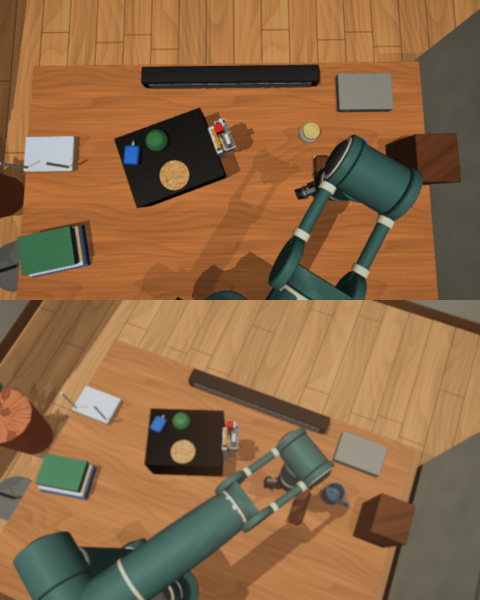

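View pics/crop4.png

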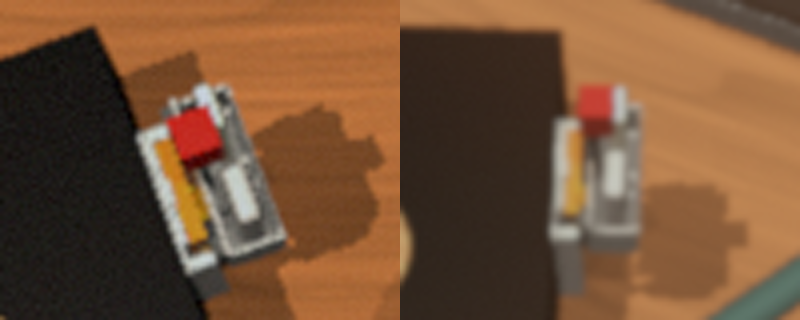

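Run:
```python
from h import *
for z in (.25,.30,.318,.33): print(z,ray("top",290.5,169.75,z)[:2],ray("scene",307.2,164.7,z)[:2],proj("top",[.6269,.0025,z]),proj("scene",[.6269,.0025,z]))
bot.finish_job()
```

```text
0.25 [0.64354591 0.00988824] [0.65439117 0.01447184] [[293.77886934 176.96397348]] [[307.42340768 174.61351379]]
0.3 [0.63311413 0.00611786] [0.63599002 0.00580032] [[292.18896536 172.57945043]] [[307.05212671 168.01182059]]
0.318 [0.62935869 0.00476053] [0.62936561 0.00267858] [[291.57514903 170.88671186]] [[306.9118193  165.51703485]]
0.33 [0.62685506 0.00385564] [6.24949333e-01 5.97414871e-04] [[291.15269456 169.72169723]] [[306.81621087 163.81703534]]
the job is handed in; nothing more can be done
```

The caddy is on the upper rung, about 68.5 mm above where it started, and I handed the job in at about 19.3 s of the 45 s allowed. The job gives no verdict, so this rests on my own readings.

- **Lift:** I gripped the red knob at 40 N and raised it in small steps. The orange stop was touched softly at about 82 mm, adding about 3 N at the wrist.
- **Set down:** I lowered the caddy until the rung took its weight. The vertical wrist force went from about -5 N to -0.5 N with no noticeable press on the rung. I then opened the jaws and backed away, with near-zero wrist force afterwards.
- **Final check:** After release, both cameras put the knob top at z of about 0.32 m, which agrees with the 68.5 mm lift. That check is only good to several millimetres.
- **Bystanders:** The coaster, paperweight, earbud case, candle jar and mug look unmoved by eye; I did not measure them. The glasses case was partly hidden by the arm in the last pictures, but the arm never came near it low down.
- **Other forces:** A sideways force of about 5 N stayed on the grip throughout the lift, and my 0.5 mm correction did not remove it. It vanished on release. No check failed.

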